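# Free the drone's battery from its left-hand-thread hold-down and put it on charge

## Robot

A 6-joint arm with a two-finger parallel gripper is mounted at the origin on the work surface. World frame = base frame: x ahead of the robot, y to its left, z up, the work surface at z = 0. Lengths are in mm, angles in degrees, forces in N, time in s.
With the tool pointing down it reaches from about 300 to 850 mm from the base axis. Payload 4.2 kg.
Tool frame: the origin (TCP) lies between the finger pads; the fingertips stand ahead of it and the grasp point (between the pads) lies 8 mm behind it (env.tip_reach is the x of the fingertips in the tool frame, in mm); x points along the fingers, y is the direction in which the jaws open and shut, and the axes are right-handed (so a half turn about x gives the same grasp; the last joint's range is limited). The gripper opens to 91 mm and grips with 3 to 60 N. Pads are 32 mm wide; open, the fingers measure 118 mm over their backs; the gripper's body (76 mm by 178 mm) begins 60 mm behind the grasp point.
Start: joints at [71.849, 18.312, 89.639, -0, 72.044, -1.146], TCP at [168.167, 549.874, 224.976] pointing down, gripper open.
Joint ranges: [-177.97, 177.97], [-48.28, 115.42], [12.27, 149.76], [-77.06, 257.06], [2.81, 150.46], [-146.56, 146.56]. Speed limits (degrees/s): [147.25, 147.25, 180, 180, 180, 180].

## Interface

Orientations are given as [roll, pitch, yaw] about the fixed x, y, z axes, in that order (R = Rz(yaw) Ry(pitch) Rx(roll)).
In Python, from workcell import env, cams gives the robot as it stands.
- The arm moves only by the tool arm_command, never from a script. Its argument "deltas" is a list of rows, each a list of 3 entries, a list of its own where there are three numbers: the opening, from 0 (shut) to 1 (fully open), then the shift along the world's x, y, z in mm, then the turn about the world's z in rad. A call has 1 to 20 rows; each row is the pose to reach, as a shift and turn from the pose commanded when the call began; what a row does not reach only later rows make up. A row lasts 1/10 s, in which the tool goes at most 50 mm and 8.59 degrees, less where a joint would pass 70% of its speed; a pose out of reach is approached as far as the arm can. A call with a gripper value outside its range is refused whole. The fingers move at their own pace and stop on an object; "grip_force" is the grip in N (left out, the last holds). Time passes only in rows, so rows that repeat a pose let the fingers close. It gives the time, the measured TCP pose, the force and the opening at its end, in the units of the state.
- env.state(): the state, without advancing time (a new reading comes with each control period).
- cams.grab_frame(name): name is "scene" or "top" or "wrist"; returns a dict with "img" (400x640x3 uint8, red, green, blue), "K" (3x3 intrinsics, pixels), "rvec" (rotation vector, rad) and "tvec" (3), from world to camera coordinates, as OpenCV has them. Camera axes: x right, y down, z forward; pixel columns grow to the right and rows downward; lengths in mm; the calibration is good to about 2 mm. A picture is of the moment at which its call begins. There is no depth.
- env.job_done(): hands the job in, once; it reports no verdict.
Trained networks look in a picture, given as the dict that the camera call returned (one of the last four; its "shot" number tells which), for a name from the list of things; names that differ only in an ending like _2 or _b are one class to them, and where a whole thing is asked for, a point or a joint stands for the part that bears it (a point fixed in the world has none). Each returns a list of dicts, best first, with "conf" (0 to 1); they miss things now and then, are a little off and sometimes report something else, mostly with a low value. They report only what shows in the picture. A call takes as long as a camera call. They do not tell look-alikes from the thing itself.
- cams.silhouettes(picture, name): "region" (400x640 bool, what is visible of it) and "centre" ([column, row] in pixels, amid what is visible of it).
The state is a dict: "time_s": time; "qpos": joint angles; "qvel": joint speeds; "effort": joint torques, N m; "ee_pos": TCP position; "ee_rot": TCP orientation; "force": force on the tool from outside, world axes, zero at the start; "torque": the same for the moment, N m; "gripper_width": finger opening in mm.
Only numpy, scipy, OpenCV 4.12 (cv2) and the standard library are available. Lean on these libraries where they do the work, as an engineer would, in place of code of your own. Each camera call takes 0.05 s, during which the arm holds its last target.

## Task

The battery on the quadcopter is locked in by a hold-down bar with a wing nut that has a LEFT-HAND thread: loosen it by turning clockwise (seen from above), feeling first that it gives that way, and back it right off until you feel it come up against its stop, without forcing it there or wringing the stud. Then slide the battery forward out from under the bar without dragging it against the bar, and set it down gently and fully home in the bay of the charging dock, leaving the nut backed off and everything else on the table undisturbed.

Things in the scene. Friction and masses are not known exactly. Their poses are not given: they have to be found in the camera images.
- drone: Quadcopter bolted on a low stand, about 300 x 320 mm over its propellers, fixed. Origin: on the table under its middle; x points to its nose, y to its left, z up. The propellers' tops are 70 mm above the table, below the deck that carries the battery; their tips reach to within 31 mm of the centre line beside the deck's nose end.
- channel (a point): Centre of the floor of the battery channel on the drone's top deck, 72 mm above the table, straight above the drone's origin, axes as the drone's. The channel runs along x: 6 mm high rails beside the battery's long sides (1.5 mm clear each), a 6 mm high stop at its tail end, open at the nose end.
- wing (a point): Wing nut: upright flat steel bar 40 mm long (its x), 8 mm thick (y), 30 mm high. The point is on the nut's upright axis (64 mm behind the drone's origin, drone y 0), 10 mm below the bar's top and 24 mm above the hold-down bar. Left-hand thread: clockwise from above loosens, lifting nut and hold-down 2.4 mm per rad; friction 0.09 N m; stays where left.
- wingnut: The same nut at its foot, 24 mm below the point wing, same axes. From its start, which differs each time, it has 2.0 to 2.7 rad to go clockwise to its upper stop, where it is blocked hard; anticlockwise it meets its tight stop within 0.7 rad.
- lip (a point): Middle of the lower edge of the lip at the nose end of the aluminium hold-down bar (62 x 22 x 5 mm along drone x, over the battery's tail end). The lip, 4 mm thick, hangs in front of the battery's rib (2 mm clear) and blocks it from sliding to the nose. With the nut backed off to its stop the lip's edge stands 2 to 2.5 mm above the rib's top.
- holddown: The hold-down bar; origin at its underside, 52 mm behind the drone's origin. It goes up and down with the nut and turns only with the stud.
- stud_top (a point): The steel stud (12 mm thick post) that carries hold-down and nut; the point is at its shoulder on the nut's axis, 117 mm above the table. It sits in a springy seat (5 N m per radian): at rest its axes are those of the drone; if the nut is turned against either stop, stud and hold-down twist with it. More than 0.12 rad (0.6 N m) ruins it.
- pack_center (a point): Centre of the drone's battery, half-way up its main block, dark, 76 mm long (its x), 38 wide (y), 42 high (z), 0.15 to 0.3 kg, with a cross rib 4.5 mm high, 6 mm thick on top at its tail (-x) end. It starts centred in the channel, x along the drone's x. The hold-down covers its rear 12 mm, so slide it at least 15 mm (better 40) towards the nose before lifting.
- pack: The same battery; origin at the middle of its underside.
- dock: Charging dock, a grey block 150 x 66 mm, fixed. Origin: on the table under the middle of its bay; x along the bay. A low control hump (33 mm high) lies beyond the bay at +x.
- bay (a point): Centre of the floor of the dock's bay, 18 mm above the table. The bay is a pocket 82 mm long (its x) and 44 mm wide (y) with walls 5 mm thick and 10 mm high; the battery lies in it flat, bottom down, either way round.
- spare_pack_c (a point): Bystander: longer, flatter spare battery 105 x 34 x 26 mm lying beside the dock (its centre). Not the one to move.
- driver: Bystander: screwdriver 150 mm long lying near the dock.
- spare_prop: Bystander: loose three-bladed propeller, 124 mm across, lying flat on the table by the drone.
- controller: Bystander: radio controller 100 x 170 mm, 60 mm high over its sticks.
- tape: Bystander: roll of tape 90 mm across, 24 mm high.
- jar: Bystander: small jar 56 mm across, 60 mm high.
Not all that is in view belongs to the job. Leave any pink or turquoise look-alike of the pack alone.

How it is judged (in metres and radians):
On the way, in this order (a step that is already met when the one before it is completed fails the run):
1. the wing nut is backed off to its stop while the battery still lies in place (z of lip in the frame of drone above 0.1205 m and distance of pack_center from where it was at the start of the episode below 0.008 m), for 0.2 s.
2. the battery has been slid out forward from under the bar, low along its channel (x of pack_center in the frame of drone above 0.012 m and z of pack_center in the frame of drone below 0.105 m).
At the end, for the whole second after the job is handed in: The battery lies flat (within 0.06 rad) and still in the dock's bay, right way up, down on the bay floor (within 3 mm), centred within 4 mm; the hold-down is still backed off to within about 0.5 rad of its upper stop; the robot has let go (x of pack_center in the frame of bay between -0.004 and 0.004 m and y of pack_center in the frame of bay between -0.004 and 0.004 m and z of pack_center in the frame of bay between 0.018 and 0.024 m and angle between pack_center's own z axis and vertical below 0.06 rad and linear speed of pack below 0.02 m/s and z of lip in the frame of drone above 0.1197 m); the robot touches nothing.
It fails at once if the stud is wrung (twisted by more than 0.12 rad) (angle between the x axis of stud_top and the x axis of drone, either way round above 0.12 rad).
It fails at once if the battery is dragged against the hold-down (more than 20 N) (contact force between pack and holddown above 20 N).
It fails at once if the battery is let fall or thrust into the dock (faster than 0.3 m/s within the last 30 mm) (distance between pack_center and bay below 0.051 m and linear speed of pack above 0.3 m/s).
It fails at once if a bystander is shifted by more than 30 mm (distance of any of spare_pack_c, driver, spare_prop, controller, tape, jar from where it was at the start of the episode above 0.03 m).
It also fails if it takes over 72 s, if anything falls off the work surface, if the arm or the gripper's body presses on something with over 40 N, if the wrist force passes 120 N, or if a joint passes its speed limit or range.

## Working session

There is one attempt and no reset: what is moved stays moved. The work goes in short steps, Python scripts to look and compute and a tool call to move; the robot and the scene stay as the last step left them, time stands still between calls to the robot, and variables do not carry over. Pictures are saved under pics/ and viewed, and the job is handed in when it is done.

Besides the shell and the picture viewer there is one more tool, called after "Call:" as name(argument=value, ...) on one line, values as JSON. arm_command: Moves the arm, as the interface text tells. Its arguments: {"type":"object","properties":{"deltas":{"type":"array","items":{"type":"array"}},"grip_force":{"type":"number"}},"required":["deltas"]}

```bash
ls; mkdir -p pics
cat > h.py <<'E'
import numpy as np, cv2
from workcell import env, cams
def save(f,n): cv2.imwrite('pics/'+n+'.png', f['img'][:,:,::-1])
def ray(f,uv):
    R=cv2.Rodrigues(np.array(f['rvec'],float))[0]; t=np.array(f['tvec'],float).ravel()
    d=R.T@np.linalg.inv(f['K'])@np.array([uv[0],uv[1],1.0]); return -R.T@t,d
def atz(f,uv,z):
    o,d=ray(f,uv); return o+d*(z-o[2])/d[2]
def proj(f,P):
    return cv2.projectPoints(np.array(P,float).reshape(-1,3),np.array(f['rvec'],float),np.array(f['tvec'],float),np.array(f['K'],float),None)[0].reshape(-1,2)
E
python3 - <<'E'
from h import *
print(env.state(), env.tip_reach)
for n in ['top','scene','wrist']:
    f=cams.grab_frame(n); save(f,n+'0')
    print(n,ray(f,(320,200)),f['K'][0,0])
    for o in ['wing','pack','holddown','dock','drone','spare_pack_c']:
        r=cams.silhouettes(f,o); print(o,[(round(x['conf'],2),np.round(x['centre'],1).tolist(),int(x['region'].sum())) for x in r[:3]])
E
```

```text
pics
{'time_s': 0.0, 'qpos': array([ 7.18486758e+01,  1.83523050e+01,  8.97069318e+01, -1.62105150e-03,
        7.20424591e+01, -1.14454843e+00]), 'qvel': array([-0.10802221,  0.00834785,  0.09116912,  0.03393643, -0.01302216,
       -0.0341512 ]), 'effort': array([ 4.73903549e-05, -4.12448001e+01, -2.31974941e+01,  7.26208510e-02,
        4.54417686e-02, -1.21231406e-04]), 'ee_pos': array([168.02288583, 549.3983502 , 224.11003674]), 'ee_rot': array([ -90.27630139,   89.89829246, -107.28257598]), 'force': array([-0.05557708,  0.24596654,  0.40536092]), 'torque': array([-0.00217978, -0.00473678,  0.01773509]), 'gripper_width': 90.91961771763474} 11.0
top (array([ 468.06646661,  -15.40996488, 1021.30364689]), array([ 0.09379889,  0.01674961, -0.99557041])) 365.60260762893824
wing [(0.55, [417.3, 216.4], 88)]
pack [(0.85, [352.9, 285.8], 488), (0.83, [395.8, 203.3], 500), (0.75, [397.8, 299.3], 470)]
holddown [(0.49, [414.1, 215.7], 239)]
dock [(0.67, [210.8, 225.0], 1309)]
drone [(0.98, [387.2, 209.7], 3725), (0.16, [416.7, 216.1], 251)]
spare_pack_c [(0.73, [174.3, 222.1], 552)]
scene (array([1166.71147404,  517.09763338, 1265.65135103]), array([-0.42061095, -0.3752668 , -0.82610296])) 429.7279494555904
wing [(0.44, [282.6, 151.4], 42)]
pack [(0.81, [294.5, 240.7], 358), (0.77, [344.3, 161.8], 306), (0.67, [326.0, 136.1], 283)]
holddown []
dock [(0.94, [409.0, 252.1], 894)]
drone [(0.82, [290.2, 184.5], 1977)]
spare_pack_c [(0.81, [436.6, 268.7], 395)]
wrist (array([ 99.87992268, 569.88953561, 384.47436087]), array([ 0.25957614, -0.06950885, -0.96330784])) 354.47303492993666
wing []
pack []
holddown []
dock []
drone []
spare_pack_c []
```

View pics/top0.png

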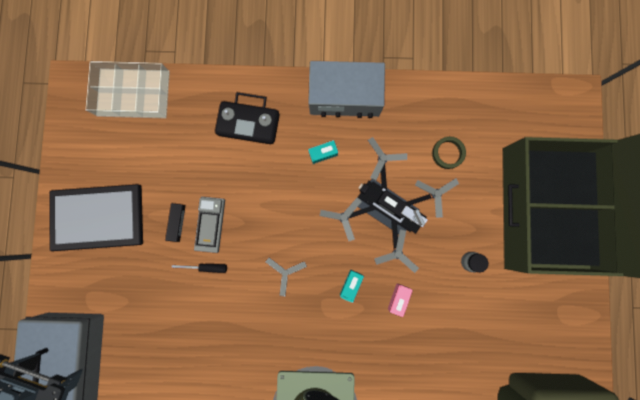

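View pics/scene0.png

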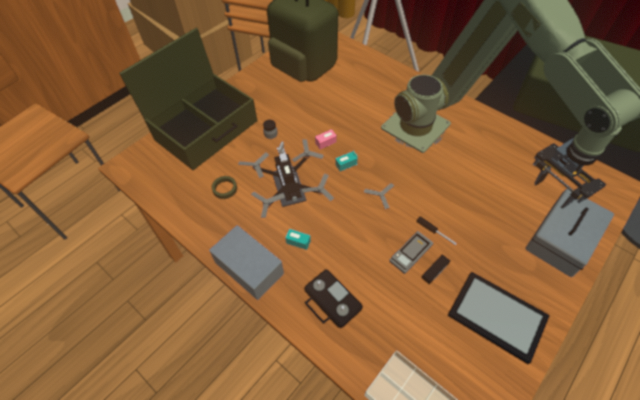

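Run:
```python
from h import *
f=cams.grab_frame('top'); c=f['img'][130:310,310:490]
cv2.imwrite('pics/topc.png',cv2.resize(c,(780,600)[0:1]*2 and (600,600),interpolation=cv2.INTER_CUBIC)[:,:,::-1])
c=f['img'][150:300,130:280]
cv2.imwrite('pics/topd.png',cv2.resize(c,(600,600),interpolation=cv2.INTER_CUBIC)[:,:,::-1])
```

```text
(no output)
```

View pics/topc.png

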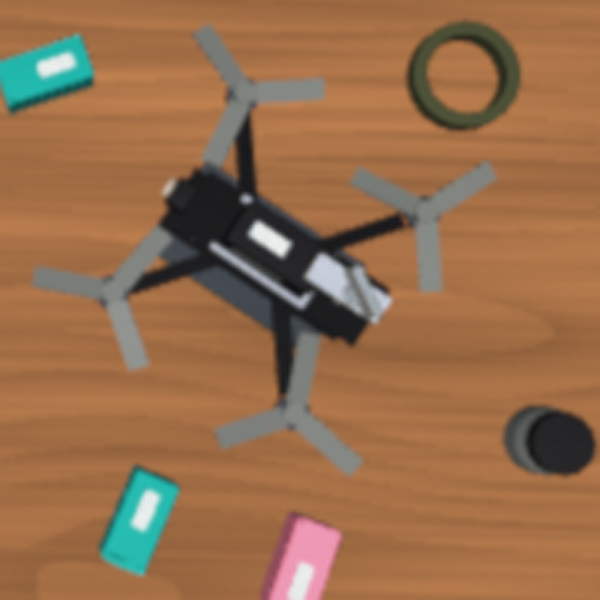

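View pics/topd.png

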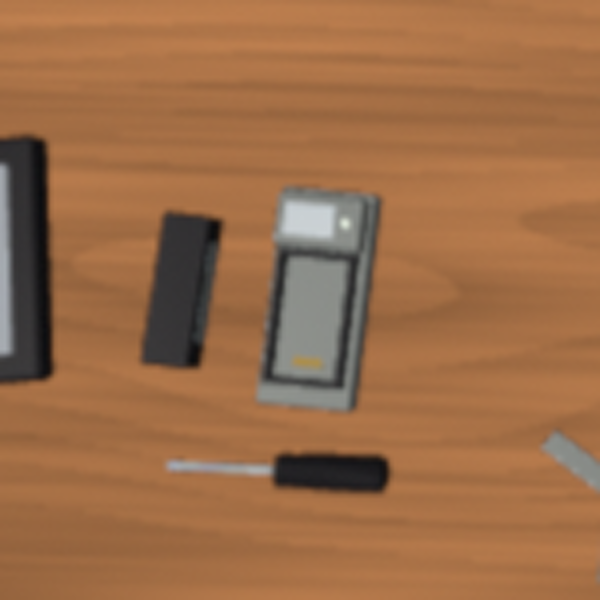

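Run:
```python
from h import *
from scipy.spatial.transform import Rotation as Ro
s=env.state(); R=Ro.from_euler('xyz',s['ee_rot'],degrees=True).as_matrix(); print('toolR\n',R.round(3))
f=cams.grab_frame('top'); g=cams.grab_frame('wrist')
Rc=cv2.Rodrigues(np.array(g['rvec']))[0]; o,_=ray(g,(0,0))
print('cam in tool',R.T@(o-s['ee_pos']),'\ncam z',R.T@Rc.T[:,2], 'camx', R.T@Rc.T[:,0])
def c(u,v,ox=310,oy=130,k=.3): return (ox+u*k-.5+.15,oy+v*k-.5+.15)
nut=atz(f,c(363,285),158); lab=atz(f,c(270,238),114); hd=atz(f,c(322,272),124)
print('nut',nut,'label',lab,'yaw',np.degrees(np.arctan2(*(lab-nut)[[1,0]])))
a,b=atz(f,c(250,205),78),atz(f,c(385,300),78)
# nut ends
a,b=atz(f,c(352,268),158),atz(f,c(375,315),158);print('nut dir',np.degrees(np.arctan2(*(a-b)[[1,0]])),np.linalg.norm(a-b))
d=lambda u,v:c(u,v,130,150,.25)
for p in [(284,252),(356,256),(344,388),(272,383)]: print(atz(f,d(*p),28))
for n in ['tape','jar','controller','spare_prop','driver','spare_pack_c']:
    r=cams.silhouettes(f,n); print(n,[(round(x['conf'],2),atz(f,x['centre'],20).round().tolist()) for x in r[:2]])
```

```text
toolR
 [[ 0.     0.292  0.956]
 [ 0.     0.956 -0.292]
 [-1.     0.     0.   ]]
cam in tool [-159.46072308   -0.81271493  -71.14522727] 
cam z [ 9.65712882e-01 -8.78892946e-05  2.59612445e-01] camx [ 2.67130585e-04  9.99999750e-01 -6.55138756e-04]
nut [ 519.90393408 -234.68654605  158.        ] label [ 555.79087146 -176.1901819   114.        ] yaw 58.47129846096813
nut dir 26.61851249736213 36.76538388652902
[518.10085246 325.0134163   28.        ]
[516.73580777 275.88502342  28.        ]
[427.4047919  279.27581564  28.        ]
[429.4043723  328.06427719  28.        ]
tape [(0.78, [721.0, -368.0, 20.0]), (0.28, [486.0, 293.0, 20.0])]
jar [(0.77, [414.0, -424.0, 20.0])]
controller [(0.94, [784.0, 213.0, 20.0]), (0.39, [495.0, 392.0, 20.0])]
spare_prop [(0.75, [385.0, 89.0, 20.0]), (0.34, [523.0, -246.0, 20.0])]
driver [(0.75, [374.0, 285.0, 20.0]), (0.58, [385.0, 94.0, 20.0])]
spare_pack_c [(0.64, [492.0, 401.0, 20.0]), (0.49, [524.0, -267.0, 20.0])]
```

Call:
arm_command(deltas=[[1,[18,-38,2],0.04],[1,[37,-76,4],0.08],[1,[55,-114,6],0.12],[1,[74,-152,8],0.15],[1,[92,-190,9],0.19],[1,[110,-228,11],0.23],[1,[129,-266,13],0.26],[1,[147,-304,15],0.3],[1,[165,-342,16],0.34],[1,[184,-380,18],0.38],[1,[202,-418,20],0.41],[1,[220,-456,22],0.45],[1,[239,-494,24],0.49],[1,[257,-532,26],0.53],[1,[275,-570,28],0.56],[1,[294,-608,30],0.6],[1,[312,-646,31],0.64],[1,[330,-684,33],0.68],[1,[350,-730,35],0.72],[1,[367,-760,36],0.75]])

```text
time_s: 3.5
ee_pos: [535.9, -213.1, 261.0]
ee_rot: [-82.4, 89.9, -56.4]
force: [0.7, 0.1, -0.1]
gripper_width: 91.3
```

Run:
```python
from h import *
s=env.state(); print(s['time_s'],s['qpos'].round(1),s['ee_pos'])
g=cams.grab_frame('wrist'); save(g,'w1')
for n in ['wing','pack','holddown','lip']:
    r=cams.silhouettes(g,n); print(n,[(round(x['conf'],2),np.round(x['centre'],1).tolist(),int(x['region'].sum())) for x in r[:3]])
```

```text
3.5 [ -22.8   17.3   85.9   -0.    76.8 -138.8] [ 535.86901745 -213.06314715  261.04492186]
wing [(0.56, [300.4, 157.3], 706)]
pack [(0.97, [401.0, 330.3], 440), (0.73, [512.9, 48.9], 4155), (0.66, [341.8, 217.7], 2981)]
holddown [(0.83, [300.7, 164.7], 1907), (0.39, [298.3, 158.4], 746)]
lip [(0.9, [303.7, 164.8], 1999)]
```

View pics/w1.png

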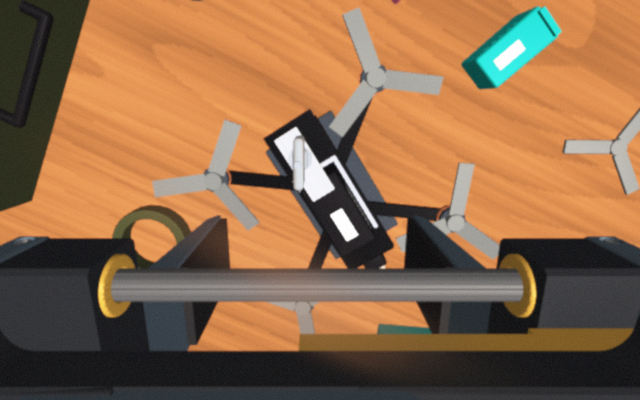

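Run:
```python
from h import *
g=cv2.imread('pics/w1.png')[105:275,235:405]
g=cv2.resize(g,(680,680),interpolation=cv2.INTER_CUBIC)[:600]
cv2.imwrite('pics/w1c.png',g)
```

```text
(no output)
```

View pics/w1c.png

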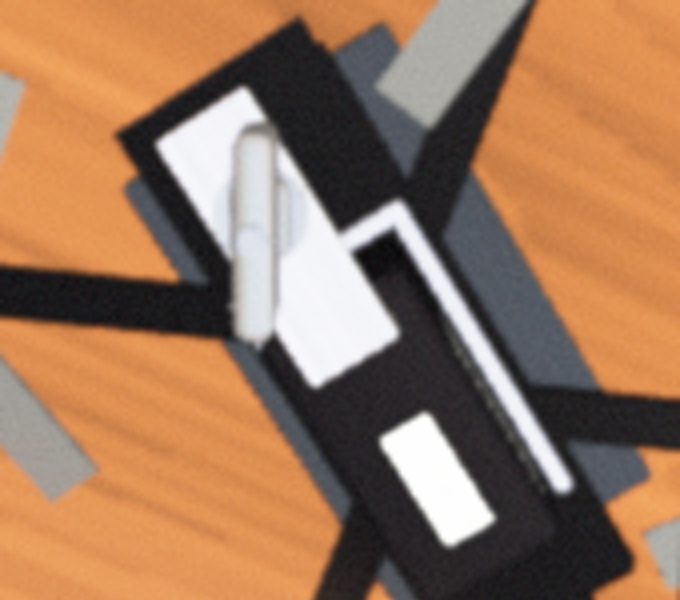

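```bash
cat >> h.py <<'E'
from scipy.optimize import least_squares
def cr(u,v,ox=235,oy=105,k=.25): return (ox+u*k-.5+k/2,oy+v*k-.5+k/2)
def W(p,L): # p=x,y,yaw ; L local pts
    L=np.array(L,float); c,s=np.cos(p[2]),np.sin(p[2]); o=L.copy()
    o[:,0]=p[0]+c*L[:,0]-s*L[:,1]; o[:,1]=p[1]+s*L[:,0]+c*L[:,1]; return o
E
python3 - <<'E'
from h import *
import pickle
g=cams.grab_frame('wrist'); pickle.dump(g,open('w1.pkl','wb'))
px=np.array([cr(155,145),cr(246,87),cr(400,332),cr(316,388),cr(437,480)])
def mod(q):
    x,y,w,zt,xc=q
    return W([x,y,w],[[xc-31,11,zt],[xc-31,-11,zt],[xc+31,-11,zt],[xc+31,11,zt],[0,0,114]])
# left of drone (+y): decide by handedness
for sg in (1,-1):
    P=px.copy()
    if sg<0: P[[0,1,2,3]]=px[[1,0,3,2]]
    r=least_squares(lambda q:(proj(g,mod(q))-P).ravel(),[555,-176,1.02,124,-57])
    print(sg,r.x,np.degrees(r.x[2]),r.cost,(proj(g,mod(r.x))-P).round(2).tolist())
    if r.cost<20:
        q=r.x;print('nut',W(q,[[-64,0,150]]))
E
```

```text
1 [ 560.12241566 -174.32026809    1.07965489   51.31766954  -58.34847593] 61.85966859335852 1210.331094752539 [[22.75, -7.32], [-17.0, 19.76], [-20.39, 5.41], [17.33, -20.32], [-2.78, 2.08]]
-1 [ 556.94364844 -172.79379532    1.01304423  121.56827184  -66.43105974] 58.04315874411519 0.5481409414708273 [[-0.32, 0.16], [0.36, -0.14], [-0.4, -0.44], [0.08, 0.59], [0.29, -0.19]]
nut [[ 523.06970851 -227.09440483  150.        ]]
```

Run:
```python
from h import *
import pickle
g=pickle.load(open('w1.pkl','rb'))
q=[556.94,-172.79,1.013]
def loc(uv,z):
    P=atz(g,cr(*uv),z); c,s=np.cos(q[2]),np.sin(q[2]); d=P[:2]-q[:2]
    return np.round([c*d[0]+s*d[1],-s*d[0]+c*d[1]],1),P.round(1)
for n,uv,z in [('hub',(262,205),123),('railcorner out',(400,200),78),('rail corner in',(397,228),78),('rail end',(575,488),78),('deck tail L',(300,20),72),('deck tail R',(120,135),72),('deck nose R',(632,560),72),('pack nose',(553,525),114),('hd nose',(358,360),121.6),
 ('nut end1',(255,128),151),('nut end2',(256,340),155),('nut end2',(256,340),150)]: print(n,*loc(uv,z))
g2=cv2.imread('pics/w1.png')[110:230,260:380]
cv2.imwrite('pics/w1n.png',cv2.resize(g2,(600,600),interpolation=cv2.INTER_CUBIC))
```

```text
hub [-75.2   1. ] [ 516.3 -236.   123. ]
railcorner out [-53.9  24.7] [ 507.5 -205.5   78. ]
rail corner in [-48.5  20.5] [ 513.9 -203.1   78. ]
rail end [33.  24.2] [ 553.9 -132.    78. ]
deck tail L [-102.5   26.6] [ 480.1 -245.6   72. ]
deck tail R [-102.8  -25.1] [ 523.8 -273.2   72. ]
deck nose R [60.9 26.8] [ 566.4 -106.9   72. ]
pack nose [23.6 16.7] [ 555.3 -143.9  114. ]
hd nose [-35.4   0.2] [ 538.  -202.7  121.6]
nut end1 [-90.9  11. ] [ 499.5 -244.1  151. ]
nut end2 [-57.  -10.3] [ 535.5 -226.6  155. ]
nut end2 [-56.1 -11.2] [ 536.7 -226.3  150. ]
```

View pics/w1n.png

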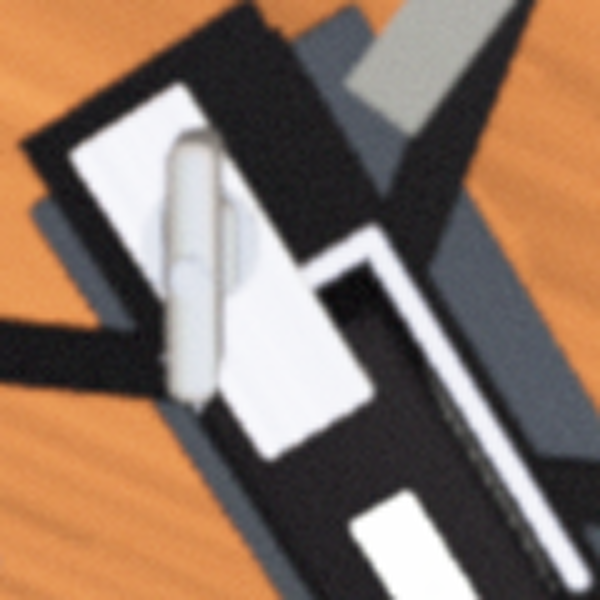

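Run:
```python
from h import *
from scipy.spatial.transform import Rotation as Ro
s=env.state(); R=Ro.from_euler('xyz',s['ee_rot'],degrees=True).as_matrix()
print(s['time_s'],s['ee_pos'],np.degrees(np.arctan2(R[1,1],R[0,1])),s['force'],s['torque'])
```

```text
3.8 [ 534.6271324  -209.20744947  260.91807802] 115.98953953300284 [0.06571681 0.16947866 0.39324431] [0.05576457 0.05273919 0.00294295]
```

Call:
arm_command(deltas=[[1,[-9,-13,-20],0],[1,[-17.5,-26,-45],0],[0.6,[-17.5,-26,-70],0],[0.4,[-17.5,-26,-95],0],[0.3,[-17.5,-26,-110],0],[0.3,[-17.5,-26,-119],0],[0.3,[-17.5,-26,-119],0],[0.3,[-17.5,-26,-119],0]])

```text
time_s: 4.6
ee_pos: [518.1, -235.8, 142.9]
ee_rot: [-46.9, 89.9, -20.9]
force: [0.2, -0.0, 0.5]
gripper_width: 46.0
```

Run:
```python
from h import *
s=env.state();print(s['force'],s['torque'],s['ee_pos'],s['gripper_width'])
g=cams.grab_frame('wrist'); save(g,'w2')
```

```text
[ 0.19209031 -0.00995388  0.45086948] [ 0.04131752 -0.01702296 -0.02191065] [ 518.1001808  -235.77322874  142.89473674] 46.01036504712136
```

View pics/w2.png

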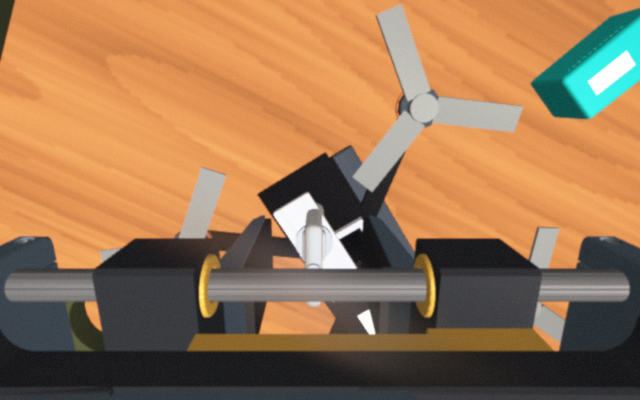

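Call:
arm_command(deltas=[[0.1,[0,0,0],0],[0.05,[0,0,0],0],[0,[0,0,0],0],[0,[0,0,0],0],[0,[0,0,0],0],[0,[0,0,0],0]], grip_force=10)

```text
time_s: 5.25
ee_pos: [518.3, -237.1, 142.2]
ee_rot: [-77.6, 89.9, -51.6]
force: [0.6, -4.7, -0.1]
gripper_width: 8.1
```

```bash
cat > st.py <<'E'
from h import *
from scipy.spatial.transform import Rotation as Ro
s=env.state(); R=Ro.from_euler('xyz',s['ee_rot'],degrees=True).as_matrix()
print('t',s['time_s'],'p',s['ee_pos'].round(2),'yaw',round(np.degrees(np.arctan2(R[1,1],R[0,1])),2),'F',s['force'].round(2),'T',s['torque'].round(3),'w',round(s['gripper_width'],2),'q6',s['qpos'][5].round(1))
E
python3 st.py
```

```text
t 5.25 p [ 518.28 -237.11  142.24] yaw 115.97 F [ 0.59 -4.71 -0.1 ] T [-0.711 -0.204 -0.032] w 8.11 q6 -141.6
```

Call:
arm_command(deltas=[[0,[0.3,-0.6,0],0],[0,[0.6,-1.2,0],0],[0,[0.6,-1.2,0],0]], grip_force=25)

```text
time_s: 5.55
ee_pos: [518.3, -237.3, 142.2]
ee_rot: [37.5, 90.0, 63.4]
force: [0.5, -0.8, 3.0]
gripper_width: 7.7
```

```bash
python3 st.py
```

```text
t 5.55 p [ 518.33 -237.28  142.17] yaw 115.96 F [ 0.49 -0.79  3.01] T [-0.315 -0.114 -0.018] w 7.66 q6 -141.7
```

Call:
arm_command(deltas=[[0,[0,0,0.0],-0.03],[0,[0,0,0.1],-0.05],[0,[0,0,0.1],-0.05]])

```text
time_s: 5.85
ee_pos: [518.3, -237.3, 142.2]
ee_rot: [-38.8, 90.0, -15.7]
force: [0.1, -2.2, 2.8]
gripper_width: 7.9
```

```bash
python3 st.py
```

```text
t 5.85 p [ 518.32 -237.3   142.23] yaw 113.08 F [ 0.14 -2.21  2.76] T [-0.321 -0.092  0.069] w 7.94 q6 -138.8
```

Call:
arm_command(deltas=[[0,[0,0,0.1],-0.05],[0,[0,0,0.3],-0.12],[0,[0,0,0.5],-0.2],[0,[0,0,0.7],-0.28],[0,[0,0,0.9],-0.36],[0,[0,0,1.1],-0.45],[0,[0,0,1.3],-0.55],[0,[0,0,1.3],-0.55]])

```text
time_s: 6.65
ee_pos: [518.4, -237.7, 143.6]
ee_rot: [-48.4, 89.9, -56.8]
force: [0.5, -3.8, 2.3]
gripper_width: 7.9
```

```bash
python3 st.py; python3 -c "
from h import *
g=cams.grab_frame('wrist'); save(g,'w3')"
```

```text
t 6.65 p [ 518.42 -237.67  143.57] yaw 81.61 F [ 0.53 -3.84  2.28] T [-0.628 -0.16   0.041] w 7.91 q6 -107.4
```

View pics/w3.png

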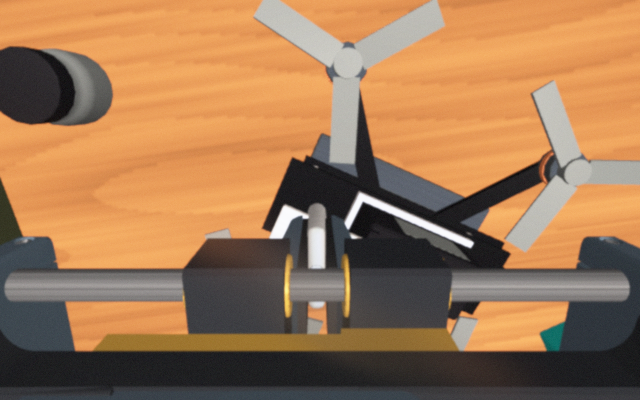

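Call:
arm_command(deltas=[[0,[0,-0.4,0.5],-0.1],[0,[0,-0.8,0.9],-0.2],[0,[0,-0.8,1.2],-0.3],[0,[0,-0.8,1.4],-0.4],[0,[0,-0.8,1.6],-0.5],[0,[0,-0.8,1.9],-0.6],[0,[0,-0.8,2.1],-0.7],[0,[0,-0.8,2.4],-0.8],[0,[0,-0.8,2.6],-0.9],[0,[0,-0.8,2.9],-1.0],[0,[0,-0.8,2.9],-1.0]])

```text
time_s: 7.8
ee_pos: [518.0, -238.3, 146.0]
ee_rot: [-84.2, 90.0, -149.8]
force: [-0.5, -3.6, 0.5]
gripper_width: 7.7
```

```bash
python3 st.py
```

```text
t 7.8 p [ 518.02 -238.34  146.01] yaw 24.41 F [-0.5  -3.58  0.52] T [-0.837 -0.004  0.03 ] w 7.68 q6 -50.2
```

Call:
arm_command(deltas=[[0,[0,-0.3,0.2],-0.07],[0,[0,-0.6,0.4],-0.15],[0,[0,-0.6,0.6],-0.23],[0,[0,-0.6,0.8],-0.3],[0,[0,-0.6,0.8],-0.3]])

```text
time_s: 8.3
ee_pos: [517.8, -238.5, 146.8]
ee_rot: [-123.2, 89.9, 154.1]
force: [-0.2, -2.5, -0.3]
gripper_width: 7.8
```

```bash
python3 st.py
```

```text
t 8.3 p [ 517.81 -238.54  146.76] yaw 7.28 F [-0.25 -2.47 -0.27] T [-0.655  0.056  0.095] w 7.84 q6 -33.2
```

Call:
arm_command(deltas=[[0,[0,0,0.1],-0.03],[0,[0,0,0.2],-0.06],[0,[0,0,0.2],-0.06]])

```text
time_s: 8.6
ee_pos: [517.7, -238.5, 146.9]
ee_rot: [-116.7, 89.9, 157.2]
force: [-1.2, -2.7, 0.0]
gripper_width: 7.9
```

```bash
python3 st.py
```

```text
t 8.6 p [ 517.73 -238.54  146.89] yaw 3.86 F [-1.25 -2.69  0.02] T [-0.625  0.093  0.054] w 7.88 q6 -29.7
```

Call:
arm_command(deltas=[[0,[0,0,0.1],-0.03],[0,[0,0,0.2],-0.05],[0,[0,0,0.2],-0.05]])

```text
time_s: 8.9
ee_pos: [517.7, -238.5, 147.0]
ee_rot: [-113.8, 89.9, 157.1]
force: [-1.2, -2.7, -1.3]
gripper_width: 8.0
```

```bash
python3 st.py
```

```text
t 8.9 p [ 517.72 -238.55  147.04] yaw 0.89 F [-1.15 -2.67 -1.26] T [-0.571  0.218  0.062] w 7.95 q6 -26.8
```

Call:
arm_command(deltas=[[0,[0,0,0.1],-0.03],[0,[0,0,0.1],-0.06],[0,[0,0,0.1],-0.06]])

```text
time_s: 9.2
ee_pos: [517.7, -238.5, 147.2]
ee_rot: [-108.0, 89.9, 159.4]
force: [-0.9, -1.6, -0.9]
gripper_width: 7.5
```

```bash
python3 st.py
```

```text
t 9.2 p [ 517.71 -238.55  147.2 ] yaw -2.56 F [-0.91 -1.61 -0.91] T [-0.594  0.216  0.087] w 7.49 q6 -23.3
```

Call:
arm_command(deltas=[[0,[0,0,0.1],-0.03],[0,[0,0,0.1],-0.05],[0,[0,0,0.1],-0.05]])

```text
time_s: 9.5
ee_pos: [517.7, -238.5, 147.3]
ee_rot: [-105.0, 89.9, 159.5]
force: [-1.8, -2.0, -2.0]
gripper_width: 7.6
```

```bash
python3 st.py
```

```text
t 9.5 p [ 517.7  -238.53  147.32] yaw -5.45 F [-1.8  -2.05 -1.99] T [-0.522  0.438  0.098] w 7.64 q6 -20.4
```

Call:
arm_command(deltas=[[0,[0,0,0.1],-0.03],[0,[0,0,0.1],-0.06],[0,[0,0,0.1],-0.06]])

```text
time_s: 9.8
ee_pos: [517.7, -238.6, 147.5]
ee_rot: [-98.4, 89.9, 162.7]
force: [-2.3, -1.9, -2.4]
gripper_width: 7.8
```

```bash
python3 st.py
```

```text
t 9.8 p [ 517.67 -238.56  147.46] yaw -8.88 F [-2.3  -1.9  -2.37] T [-0.631  0.529  0.141] w 7.78 q6 -17.0
```

Call:
arm_command(deltas=[[0,[0,0,0.1],-0.03],[0,[0,0,0.1],-0.05],[0,[0,0,0.1],-0.05]])

```text
time_s: 10.1
ee_pos: [517.7, -238.5, 147.5]
ee_rot: [-94.3, 89.9, 164.0]
force: [-2.7, -1.7, -3.3]
gripper_width: 7.6
```

```bash
python3 st.py
```

```text
t 10.1 p [ 517.67 -238.53  147.49] yaw -11.73 F [-2.7  -1.67 -3.29] T [-0.585  0.652  0.357] w 7.56 q6 -14.1
```

Call:
arm_command(deltas=[[0,[0,0,-0.2],0.02],[0,[0,0,-0.3],0.03],[0,[0,0,-0.3],0.03]])

```text
time_s: 10.4
ee_pos: [517.8, -238.6, 147.5]
ee_rot: [-102.9, 89.9, 157.0]
force: [-4.1, -1.1, -1.7]
gripper_width: 7.7
```

```bash
python3 st.py
```

```text
t 10.4 p [ 517.76 -238.56  147.45] yaw -10.05 F [-4.1  -1.09 -1.74] T [-0.452  0.915  0.267] w 7.72 q6 -15.8
```

Call:
arm_command(deltas=[[0,[0.3,0,0],0.02],[0,[0.3,0,0],0.03],[0.15,[0.3,0,0],0.03],[0.4,[0.3,0,0],0.03],[0.5,[0.3,0,0],0.03],[0.6,[0,0,20],0.03],[0.7,[0,0,60],0.03],[0.8,[0,0,100],0.03],[1,[0,0,110],0.03]])

```text
time_s: 11.3
ee_pos: [521.0, -239.5, 263.1]
ee_rot: [77.8, 89.4, -20.6]
force: [-0.0, 0.2, 0.1]
gripper_width: 58.8
```

```bash
python3 st.py
python3 - <<'E'
from h import *
g=cams.grab_frame('wrist'); save(g,'w4')
E
```

```text
t 11.3 p [ 521.03 -239.5   263.07] yaw -8.36 F [-0.02  0.17  0.08] T [-0.121  0.055  0.019] w 58.82 q6 -17.5
```

View pics/w4.png

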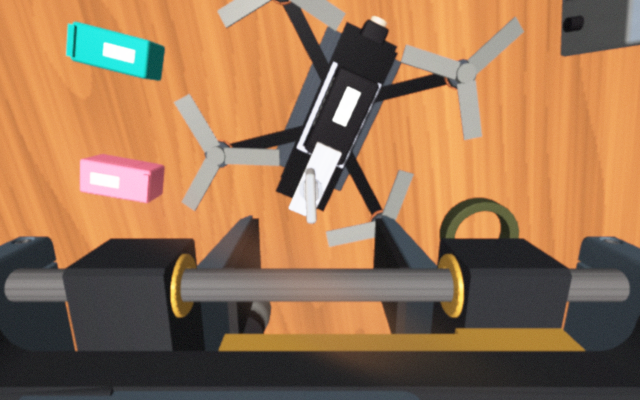

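Run:
```python
from h import *
import pickle
g=cams.grab_frame('wrist'); pickle.dump(g,open('w4.pkl','wb'))
c=g['img'][10:230,260:420,::-1]
cv2.imwrite('pics/w4a.png',cv2.resize(c[:110],(800,550),interpolation=cv2.INTER_CUBIC))
cv2.imwrite('pics/w4b.png',cv2.resize(c[100:],(800,600),interpolation=cv2.INTER_CUBIC))
```

```text
(no output)
```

View pics/w4a.png

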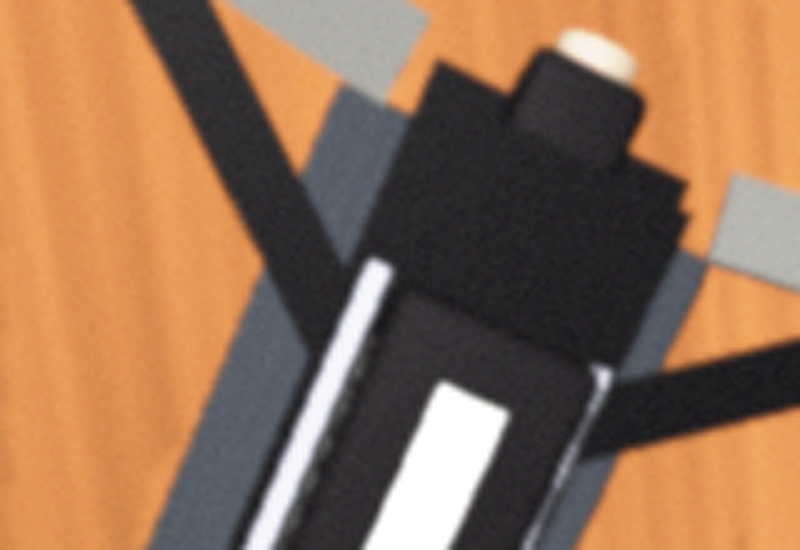

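View pics/w4b.png

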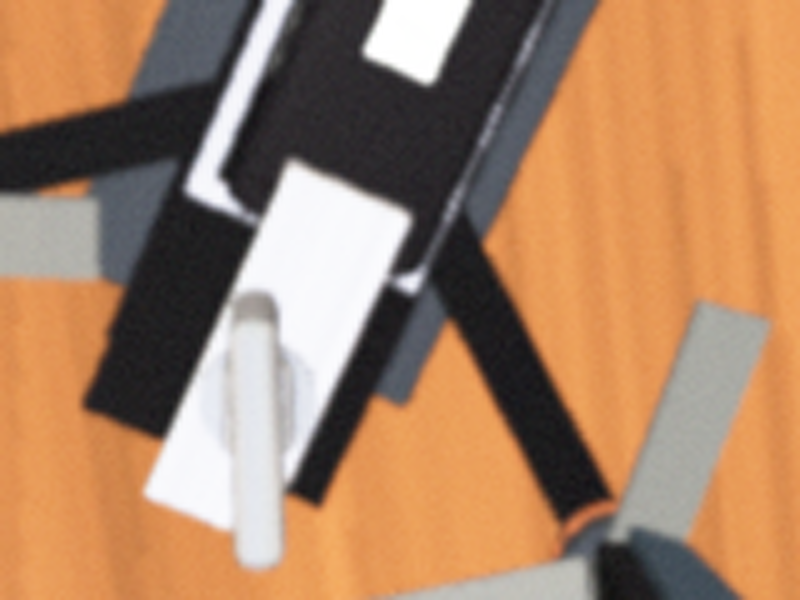

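Run:
```python
from h import *
import pickle
g=pickle.load(open('w4.pkl','rb'))
A=lambda u,v:cr(u,v,260,10,.2); B=lambda u,v:cr(u,v,260,110,.2)
px=np.array([B(290,158),B(413,212),B(147,493),A(396,284),A(600,362)])
def mod(q):
    x,y,w,zt,xe=q
    return W([x,y,w],[[xe,11,zt],[xe,-11,zt],[xe-62,11,zt],[38,19,114],[38,-19,114]])
r=least_squares(lambda q:(proj(g,mod(q))-px).ravel(),[552,-182,1.02,126,-26])
q=r.x;print(q,np.degrees(q[2]),(proj(g,mod(q))-px).round(2).tolist())
print('nut',W(q,[[-64,0,150]]), 'hub',atz(g,B(258,395),q[3]))
def loc(uv,z):
    P=atz(g,uv,z); c,s=np.cos(q[2]),np.sin(q[2]); d=P[:2]-q[:2]
    return np.round([c*d[0]+s*d[1],-s*d[0]+c*d[1]],1)
for n,uv,z in [('railout',B(185,192),78),('railnose',A(370,258),78),('rail R tail',B(410,290),78),('railR nose',A(605,368),78),('label',B(435,85),114),('label n',A(442,382),114),('deckT',B(85,405),72),('deckT',B(322,505),72),('deckN',A(437,60),72),('deckN',A(688,185),72)]: print(n,loc(uv,z))
```

```text
[ 552.48743729 -185.15413973    1.02540264  130.20948106  -24.41428304] 58.75124377179856 [[-0.01, 0.21], [-0.05, -0.17], [0.44, 0.11], [-0.71, -1.75], [0.35, 1.65]]
nut [[ 519.28713651 -239.86922017  150.        ]] hub [ 519.3373905  -238.84225362  130.20948106]
railout [-43.2  24.4]
railnose [43.1 23. ]
rail R tail [-43.8 -23.7]
railR nose [ 42.6 -24.8]
label [-4.7 -7.8]
label n [26.   4.7]
deckT [-91.9  26.8]
deckT [-92.9 -26.1]
deckN [79.3 25.3]
deckN [ 78.2 -25.9]
```

```bash
python3 st.py
```

```text
t 11.4 p [ 519.71 -238.98  259.94] yaw -8.36 F [ 0.31  0.28 -0.63] T [-0.1    0.047 -0.014] w 67.01 q6 -17.5
```

Call:
arm_command(deltas=[[0.75,[8,13,0],-0.1],[0.75,[18,28,0],-0.22],[0.75,[28,45,-20],-0.33],[0.75,[39,62.4,-40],-0.413],[0.75,[39,62.4,-70],-0.413],[0.75,[39,62.4,-100],-0.413],[0.75,[39,62.4,-100],-0.413],[0.75,[39,62.4,-100],-0.413],[0.75,[39,62.4,-100],-0.413]])

```text
time_s: 12.3
ee_pos: [558.1, -176.7, 158.7]
ee_rot: [106.5, 89.9, -15.5]
force: [-0.1, 0.5, 0.4]
gripper_width: 68.5
```

```bash
python3 st.py
python3 - <<'E'
from h import *
g=cams.grab_frame('wrist'); save(g,'w5')
E
python3 st.py
```

```text
t 12.3 p [ 558.11 -176.66  158.74] yaw -32.04 F [-0.05  0.52  0.37] T [-0.113  0.135  0.04 ] w 68.47 q6 13.3
t 12.35 p [ 558.2  -176.73  159.06] yaw -32.04 F [ 0.46  0.74 -0.15] T [-0.124  0.124 -0.036] w 68.31 q6 13.3
```

View pics/w5.png

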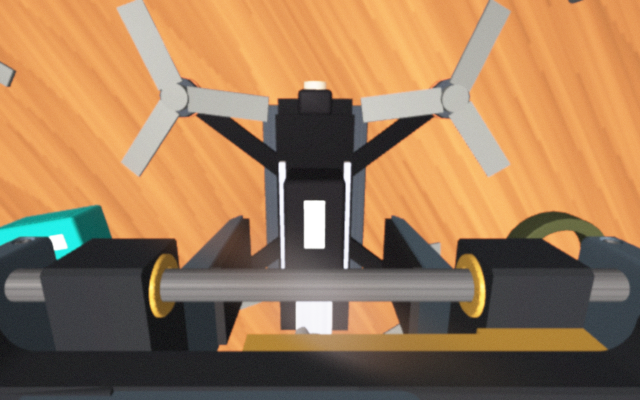

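Call:
arm_command(deltas=[[0.75,[0,0,-25],0],[0.75,[0,0,-45],0],[0.75,[0,0,-62],0],[0.75,[0,0,-62],0],[0.6,[0,0,-62],0],[0.5,[0,0,-62],0],[0.42,[0,0,-62],0],[0.35,[0,0,-62],0],[0.3,[0,0,-62],0],[0.3,[0,0,-62],0],[0.3,[0,0,-62],0]], grip_force=6)

```text
time_s: 13.45
ee_pos: [557.2, -176.2, 96.4]
ee_rot: [127.2, 90.0, 5.2]
force: [-1.9, 0.3, 5.1]
gripper_width: 37.8
```

```bash
python3 st.py
```

```text
t 13.45 p [ 557.24 -176.22   96.36] yaw -32.04 F [-1.87  0.31  5.13] T [0.136 0.55  0.001] w 37.84 q6 13.3
```

Call:
arm_command(deltas=[[0.2,[-0.3,0,0.5],0],[0.2,[-0.5,0,0.8],0],[0.2,[-0.5,0,0.8],0],[0.2,[-0.5,0,0.8],0]], grip_force=25)

```text
time_s: 13.85
ee_pos: [557.2, -176.2, 96.4]
ee_rot: [128.1, 89.9, 6.1]
force: [1.3, 1.3, 2.7]
gripper_width: 37.5
```

```bash
python3 st.py
```

```text
t 13.85 p [ 557.2  -176.23   96.38] yaw -32.04 F [1.35 1.26 2.65] T [ 0.208 -0.088 -0.002] w 37.54 q6 13.3
```

Call:
arm_command(deltas=[[0.2,[1,1.6,0.4],0],[0.2,[2.6,4.2,0.4],0],[0.2,[4.2,6.8,0.4],0],[0.2,[4.2,6.8,0.4],0]])

```text
time_s: 14.25
ee_pos: [560.9, -169.0, 96.4]
ee_rot: [-102.1, 90.0, 135.9]
force: [-0.5, 0.9, -1.5]
gripper_width: 38.2
```

```bash
python3 st.py
```

```text
t 14.25 p [ 560.93 -169.02   96.42] yaw -32.01 F [-0.49  0.88 -1.49] T [ 0.023  0.046 -0.02 ] w 38.18 q6 14.1
```

Call:
arm_command(deltas=[[0.2,[2.6,4.2,0.2],0],[0.2,[5.3,8.5,0.3],0],[0.2,[8,12.7,0.3],0],[0.2,[10.6,17,0.3],0],[0.2,[13.2,21.2,0.3],0],[0.2,[15.9,25.4,0.3],0],[0.2,[15.9,25.4,0.3],0]])

```text
time_s: 14.95
ee_pos: [577.3, -143.5, 97.1]
ee_rot: [132.6, 90.0, 10.6]
force: [0.3, -0.6, -2.8]
gripper_width: 38.0
```

```bash
python3 st.py
python3 - <<'E'
from h import *
g=cams.grab_frame('wrist'); save(g,'w6')
E
```

```text
t 14.95 p [ 577.31 -143.49   97.08] yaw -31.99 F [ 0.29 -0.55 -2.8 ] T [-0.085  0.077  0.017] w 38.01 q6 16.9
```

View pics/w6.png

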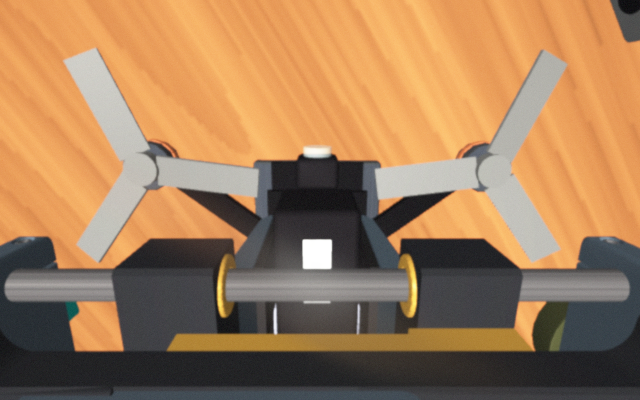

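Call:
arm_command(deltas=[[0.2,[0,0,15],0],[0.2,[0,0,45],0],[0.2,[0,0,80],0],[0.2,[0,0,105],0],[0.2,[0,30,105],0.13],[0.2,[0,60,105],0.27],[0.2,[0,95,105],0.41],[0.2,[0,130,105],0.55],[0.2,[0,165,105],0.69],[0.2,[0,200,105],0.83],[0.2,[0,235,105],0.97],[0.2,[0,270,105],1.11],[0.2,[0,305,105],1.25],[0.2,[0,340,105],1.39],[0.2,[0,370,105],1.53],[0.2,[0,400,105],1.67],[0.2,[0,425,105],1.81],[0.2,[0,440,105],1.95],[0.2,[0,445,105],2.09],[0.2,[0,445,105],2.09]])

```text
time_s: 17.0
ee_pos: [576.6, 301.5, 201.7]
ee_rot: [-156.9, 90.0, -159.1]
force: [-0.6, -0.8, -2.6]
gripper_width: 38.0
```

Call:
arm_command(deltas=[[0.2,[0,0,0],0],[0.2,[0,0,0],0],[0.2,[0,0,0],0]])

```text
time_s: 17.3
ee_pos: [576.9, 300.2, 202.1]
ee_rot: [-135.8, 90.0, -138.2]
force: [-0.1, -0.4, -2.6]
gripper_width: 37.8
```

```bash
python3 st.py
python3 - <<'E'
from h import *
import pickle
g=cams.grab_frame('wrist'); save(g,'w7'); pickle.dump(g,open('w7.pkl','wb'))
E
python3 st.py
```

```text
t 17.3 p [576.94 300.21 202.15] yaw 87.61 F [-0.08 -0.36 -2.63] T [ 0.018 -0.001  0.019] w 37.83 q6 -61.1
t 17.35 p [576.96 300.32 202.18] yaw 87.62 F [ 0.26 -0.53 -1.95] T [0.02  0.002 0.05 ] w 38.21 q6 -61.1
```

View pics/w7.png

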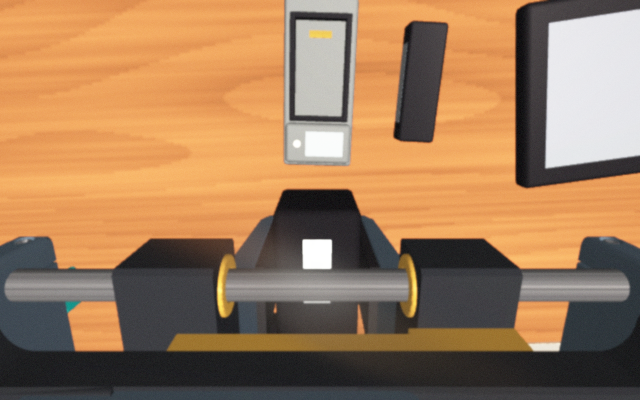

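Run:
```python
from h import *
import pickle
g=pickle.load(open('w7.pkl','rb'))
c=g['img'][0:172,270:370,::-1]
cv2.imwrite('pics/w7a.png',cv2.resize(c[:100],(600,600),interpolation=cv2.INTER_CUBIC))
cv2.imwrite('pics/w7b.png',cv2.resize(c[80:170],(600,540),interpolation=cv2.INTER_CUBIC))
```

```text
(no output)
```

View pics/w7a.png

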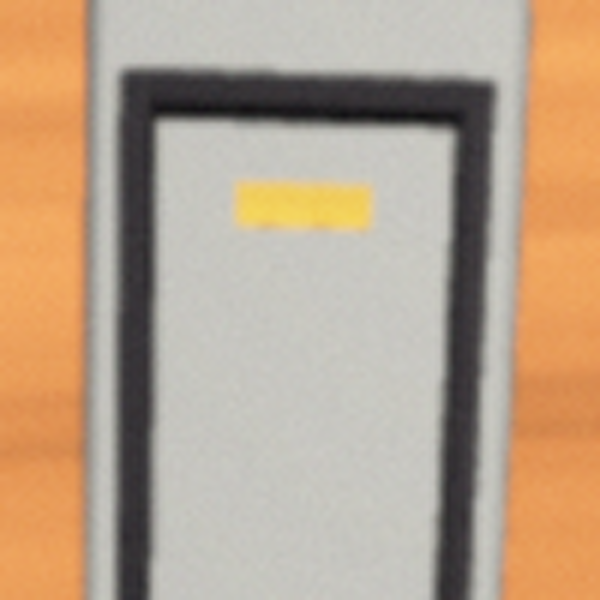

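View pics/w7b.png

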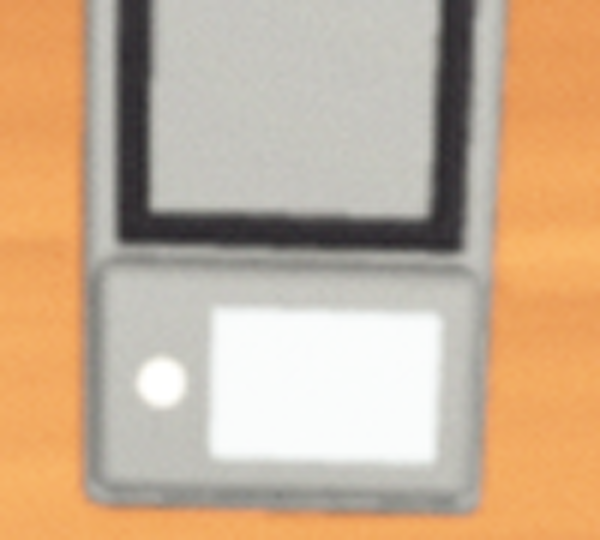

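Run:
```python
from h import *
import pickle
g=pickle.load(open('w7.pkl','rb'))
k=1/6
px=np.array([cr(122,71,270,0,k),cr(495,84,270,0,k),cr(463,250,270,80,k),cr(120,243,270,80,k)])
inn=np.array([cr(155,118,270,0,k),cr(457,122,270,0,k),cr(432,218,270,80,k),cr(149,212,270,80,k)])
def mod(q,z=28,l=46,w=27): return W(q,[[-l,-w,z],[-l,w,z],[l,w,z],[l,-w,z]])
r=least_squares(lambda q:(proj(g,mod(q))-px).ravel(),[473,302,0]);q=r.x
print(q,np.degrees(q[2]),(proj(g,mod(q))-px).round(2).tolist())
r=least_squares(lambda q:(proj(g,mod(q,18,41,22))-inn).ravel(),[473,302,0]);q=r.x
print('floor',q,np.degrees(q[2]),(proj(g,mod(q,18,41,22))-inn).round(2).tolist())
# top camera
f=cams.grab_frame('top')
r=cams.silhouettes(f,'dock');print(r[0]['conf'],atz(f,r[0]['centre'],22))
# pack in hand: nose top corners projected
s=env.state();
```

```text
[ 4.77596818e+02  3.05522845e+02 -6.70891206e-02] -3.843923462520971 [[-0.46, -0.57], [0.53, -0.94], [0.65, 1.1], [-0.73, 0.71]]
floor [ 4.76993662e+02  3.05366021e+02 -6.51031062e-02] -3.730133221172745 [[0.2, 0.08], [-0.45, 0.71], [-0.18, -0.39], [0.45, -0.53]]
0.69 [488.19248692 296.76572548  22.        ]
```

Run:
```python
from h import *
import pickle
g=pickle.load(open('w7.pkl','rb'))
c=g['img'][170:270,260:380,::-1]
cv2.imwrite('pics/w7c.png',cv2.resize(c,(720,600),interpolation=cv2.INTER_CUBIC))
# predicted pack corners, tool at measured
tx,ty,tz=576.95,300.3,202.2
zt=tz+ (114-96.4)
w=np.radians(177.6)
u=np.array([np.cos(w),np.sin(w)])
cx,cy=np.array([tx,ty])-10*u
print('pred nose top corners',proj(g,W([cx,cy,w],[[38,19,zt],[38,-19,zt],[38,19,zt-42],[38,-19,zt-42],[9,0,zt]])))
```

```text
pred nose top corners [[274.41237826 208.90170357]
 [365.27614295 208.98490009]
 [283.53647328 185.82128245]
 [354.87997821 185.88503361]
 [319.63763872 272.08430628]]
```

View pics/w7c.png

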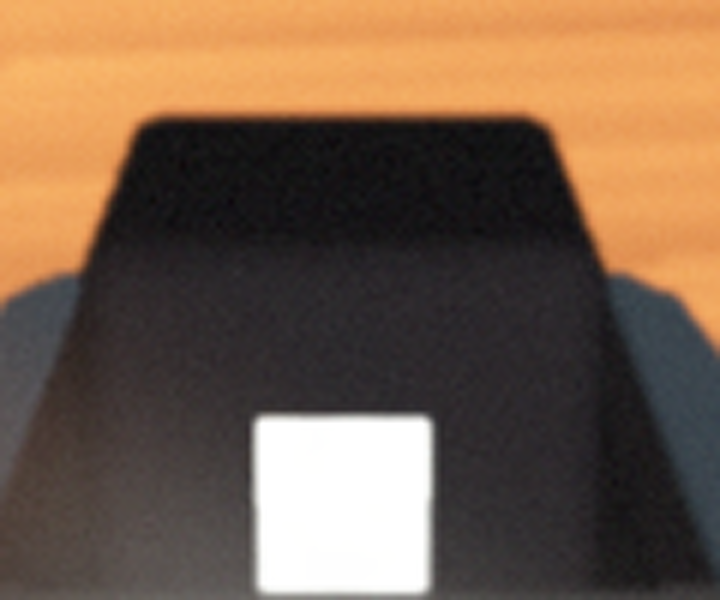

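Call:
arm_command(deltas=[[0.2,[-20,1,-10],0],[0.2,[-45,2,-25],-0.01],[0.2,[-70,3,-45],-0.02],[0.2,[-90,4,-65],-0.025],[0.2,[-110,6,-85],-0.025],[0.2,[-110,6,-105],-0.025],[0.2,[-110,6,-120],-0.025],[0.2,[-110,6,-126],-0.025],[0.2,[-110,6,-126],-0.025],[0.2,[-110,6,-126],-0.025],[0.2,[-110,6,-126],-0.025]])

```text
time_s: 18.55
ee_pos: [467.6, 307.2, 77.0]
ee_rot: [38.3, 89.9, 34.6]
force: [-0.1, 0.4, -2.5]
gripper_width: 37.8
```

```bash
python3 st.py
python3 - <<'E'
from h import *
import pickle
g=cams.grab_frame('wrist'); save(g,'w8'); pickle.dump(g,open('w8.pkl','wb'))
f=cams.grab_frame('top'); save(f,'top8'); pickle.dump(f,open('t8.pkl','wb'))
f=cams.grab_frame('scene'); save(f,'sc8'); pickle.dump(f,open('s8.pkl','wb'))
c=f['img'][200:300,350:470,::-1]
cv2.imwrite('pics/sc8c.png',cv2.resize(c,(720,600),interpolation=cv2.INTER_CUBIC))
E
python3 st.py
```

```text
t 18.55 p [467.62 307.2   77.03] yaw 86.27 F [-0.13  0.36 -2.53] T [0.036 0.022 0.   ] w 37.8 q6 -54.2
t 18.7 p [467.26 307.02  76.73] yaw 86.28 F [ 0.35  1.29 -2.35] T [ 0.033 -0.052 -0.013] w 37.71 q6 -54.2
```

View pics/w8.png

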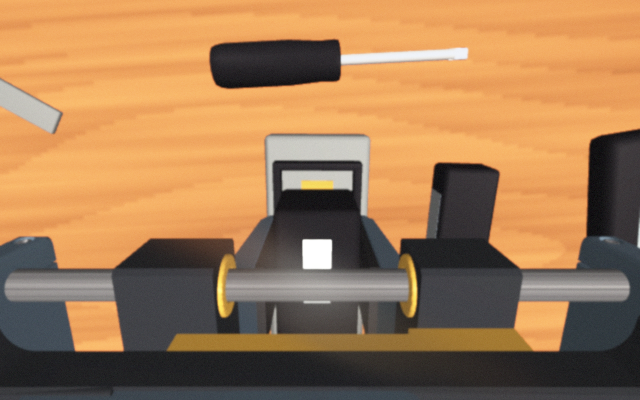

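View pics/sc8c.png

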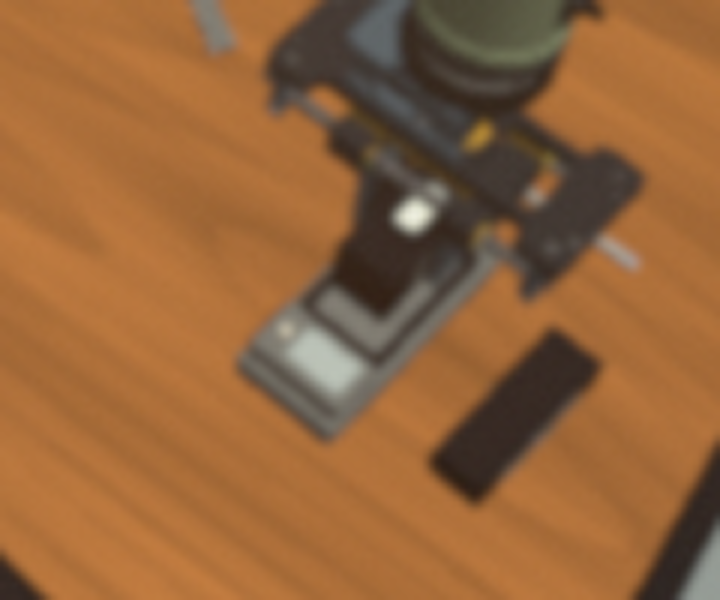

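Run:
```python
from h import *
import pickle
g=pickle.load(open('w8.pkl','rb'))
c=g['img'][128:218,257:377,::-1]
cv2.imwrite('pics/w8c.png',cv2.resize(c,(800,600),interpolation=cv2.INTER_CUBIC))
w=np.radians(-3.8)
q=[477.2,305.4,w]
print('pred wall outer/inner/floor far corners',proj(g,W(q,[[-46,-27,28],[-46,27,28],[-41,-22,28],[-41,22,28],[-41,-22,18],[-41,22,18]])).round(1).tolist())
tx,ty,tz=467.3,307.0,76.8
w=np.radians(176.28);u=np.array([np.cos(w),np.sin(w)]);cx,cy=np.array([tx,ty])-10*u; zb=tz-24.4
print('pack centre pred',cx,cy)
print('pred pack bottom/top nose',proj(g,W([cx,cy,w],[[38,19,zb],[38,-19,zb],[38,19,zb+42],[38,-19,zb+42]])).round(1).tolist())
```

```text
pred wall outer/inner/floor far corners [[271.3, 162.4], [362.2, 162.5], [279.9, 170.7], [353.6, 170.8], [281.5, 167.6], [352.0, 167.8]]
pack centre pred 477.27893031451083 306.3511935742173
pred pack bottom/top nose [[282.8, 185.0], [354.1, 185.1], [273.6, 208.1], [364.4, 208.1]]
```

View pics/w8c.png

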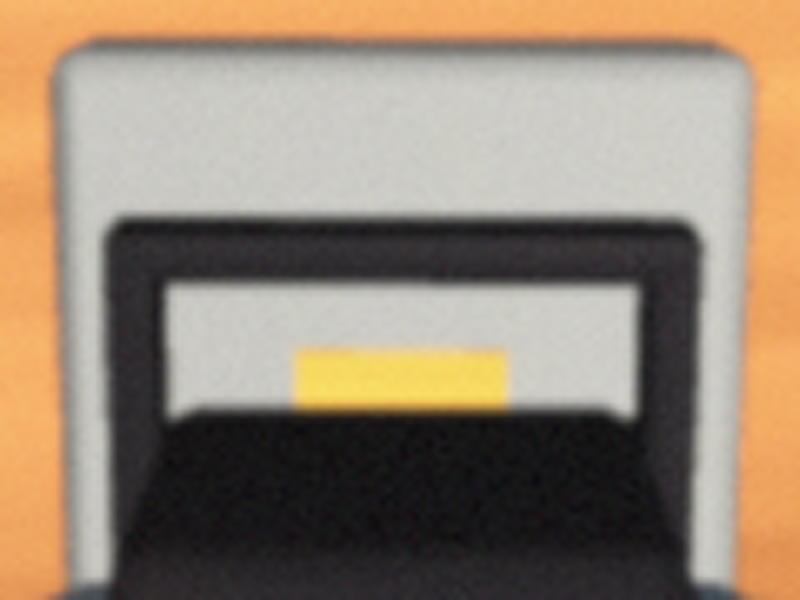

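Call:
arm_command(deltas=[[0.2,[-0.5,0,-6],0],[0.2,[-1,0.2,-12],0],[0.2,[-1,0.2,-17],0],[0.2,[-1,0.2,-21],0],[0.2,[-1,0.2,-21],0],[0.2,[-1,0.2,-21],0]])

```text
time_s: 19.3
ee_pos: [465.9, 307.1, 54.9]
ee_rot: [-161.4, 90.0, -165.1]
force: [-0.1, 0.4, -2.9]
gripper_width: 38.3
```

```bash
python3 st.py
python3 - <<'E'
from h import *
g=cams.grab_frame('wrist')
c=g['img'][128:218,257:377,::-1]
cv2.imwrite('pics/w9c.png',cv2.resize(c,(800,600),interpolation=cv2.INTER_CUBIC))
E
python3 st.py
```

```text
t 19.3 p [465.89 307.1   54.9 ] yaw 86.29 F [-0.11  0.38 -2.93] T [ 0.018  0.038 -0.039] w 38.25 q6 -54.1
t 19.35 p [466.02 307.16  55.12] yaw 86.29 F [ 0.79 -0.31 -3.04] T [0.03  0.044 0.052] w 37.88 q6 -54.1
```

View pics/w9c.png

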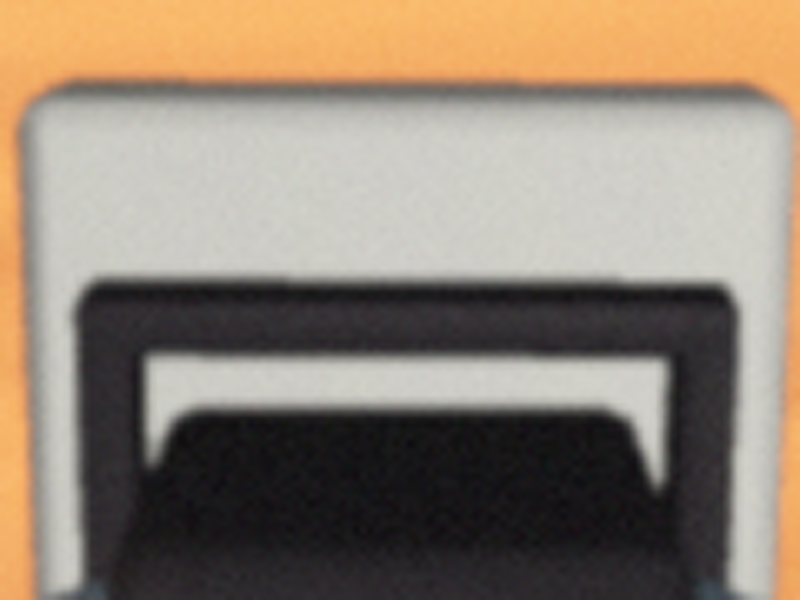

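Call:
arm_command(deltas=[[0.2,[-0.3,0.2,-2],0],[0.2,[-0.6,0.4,-4],0],[0.2,[-0.6,0.4,-6],0],[0.2,[-0.6,0.4,-8],0],[0.2,[-0.6,0.4,-9.5],0],[0.2,[-0.6,0.4,-10.5],0],[0.2,[-0.6,0.4,-10.5],0]])

```text
time_s: 20.05
ee_pos: [465.2, 307.4, 44.4]
ee_rot: [-153.4, 90.0, -157.1]
force: [-0.8, -0.7, -2.9]
gripper_width: 37.8
```

```bash
python3 st.py
```

```text
t 20.05 p [465.19 307.39  44.38] yaw 86.29 F [-0.83 -0.69 -2.93] T [ 0.006  0.04  -0.011] w 37.76 q6 -54.0
```

Below the wall tops with no contact; go down the last bit by feel.

Call:
arm_command(deltas=[[0.2,[0,0,-0.7],0],[0.2,[0,0,-1.4],0],[0.2,[0,0,-1.4],0]])

```text
time_s: 20.35
ee_pos: [465.2, 307.5, 43.1]
ee_rot: [160.4, 90.0, 156.7]
force: [0.2, 0.5, -3.6]
gripper_width: 38.1
```

```bash
python3 st.py
```

```text
t 20.35 p [465.22 307.46  43.11] yaw 86.29 F [ 0.25  0.54 -3.57] T [0.047 0.018 0.03 ] w 38.09 q6 -54.0
```

Call:
arm_command(deltas=[[0.2,[0,0,-0.5],0],[0.2,[0,0,-1.0],0],[0.2,[0,0,-1.0],0]])

```text
time_s: 20.65
ee_pos: [465.3, 307.5, 42.4]
ee_rot: [45.5, 90.0, 41.8]
force: [0.1, -0.2, -0.6]
gripper_width: 37.6
```

```bash
python3 st.py
```

```text
t 20.65 p [465.34 307.5   42.4 ] yaw 86.29 F [ 0.12 -0.24 -0.63] T [-0.082  0.111  0.006] w 37.62 q6 -54.0
```

Call:
arm_command(deltas=[[0.2,[0,0,-0.5],0],[0.3,[0,0,-0.5],0],[0.42,[0,0,-0.5],0],[0.45,[0,0,-0.5],0],[0.5,[0,0,-0.5],0],[0.55,[0,0,-0.5],0],[0.6,[0,0,-0.5],0],[0.6,[0,0,-0.5],0],[0.6,[0,0,20],0],[0.6,[0,0,60],0],[0.6,[0,0,100],0],[0.6,[50,0,140],0],[0.6,[100,0,160],0],[0.6,[100,0,160],0],[0.6,[100,0,160],0]])

```text
time_s: 22.15
ee_pos: [567.9, 307.5, 203.1]
ee_rot: [29.2, 89.8, 25.4]
force: [-1.0, -0.2, -0.7]
gripper_width: 54.4
```

```bash
python3 st.py
python3 - <<'E'
from h import *
import pickle
g=cams.grab_frame('wrist'); save(g,'w10'); pickle.dump(g,open('w10.pkl','wb'))
c=g['img'][0:180,240:400,::-1]
cv2.imwrite('pics/w10c.png',cv2.resize(c,(530,600),interpolation=cv2.INTER_CUBIC))
f=cams.grab_frame('top'); save(f,'top10')
E
```

```text
t 22.15 p [567.93 307.54 203.15] yaw 86.19 F [-0.99 -0.18 -0.7 ] T [ 0.026  0.011 -0.014] w 54.43 q6 -58.8
```

View pics/w10.png

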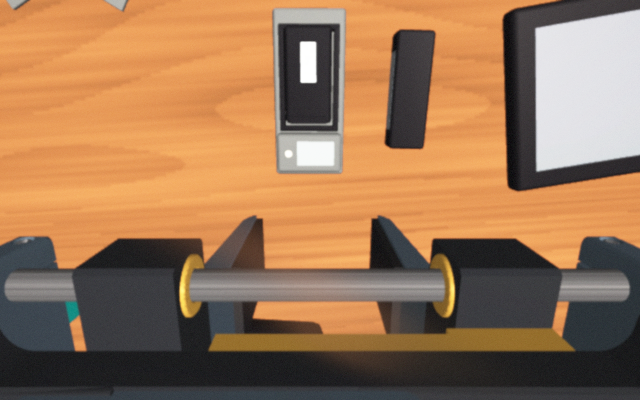

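View pics/top10.png

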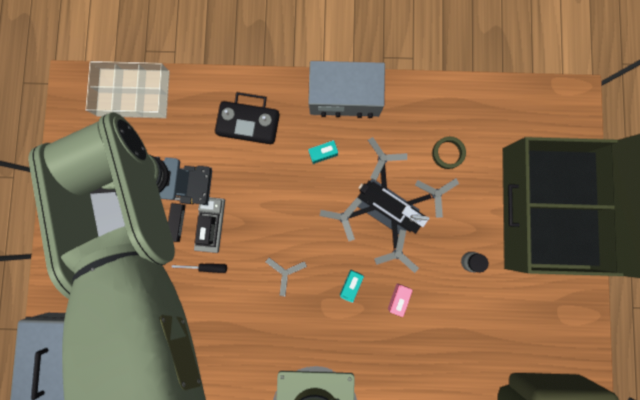

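Run:
```python
from h import *
import pickle
g=pickle.load(open('w10.pkl','rb'))
c=g['img'][10:150,265:355,::-1]
cv2.imwrite('pics/w10d.png',cv2.resize(c,(386,600),interpolation=cv2.INTER_CUBIC))
q=[477,305.6,np.radians(-3.8)]
for n,P in [('top pack',[[-38,-19,60],[-38,19,60],[38,19,60],[38,-19,60]]),('wall',[[-46,-27,28],[-46,27,28],[46,27,28],[46,-27,28]])]:
    p=proj(g,W(q,P)); print(n,((p-[265,10])*600/140).round().tolist())
```

```text
top pack [[79.0, 64.0], [288.0, 64.0], [283.0, 489.0], [89.0, 489.0]]
wall [[53.0, 53.0], [321.0, 53.0], [314.0, 517.0], [65.0, 517.0]]
```

View pics/w10d.png

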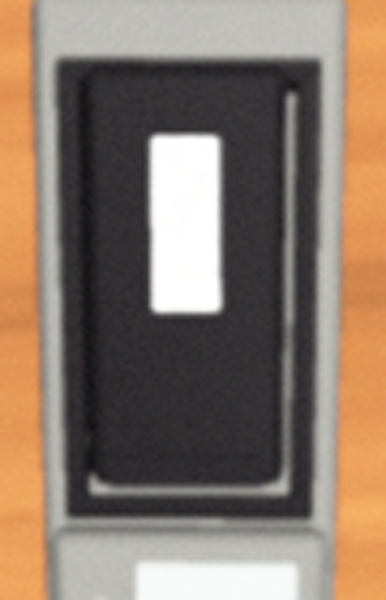

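```bash
python3 -c "
from h import *
print(env.job_done(), env.state()['time_s'])"
```

```text
the job is handed in; nothing more can be done
the job is handed in; nothing more can be done
```

The battery is in the charging dock's bay and the wing nut is backed off to its stop. I handed the job in just after 22 s of the 72 s allowed. `job_done` reports no verdict, so the checks below are my own.

- **Wing nut:** I felt it give clockwise at about 0.09 N m, then turned it 2.23 rad. The torque then jumped to 0.36 N m and the lift stopped, which I took as the upper stop. That would twist the stud about 0.07 rad, against a limit of 0.12. I eased off before letting go. I did not measure the lip height; I judged the stop by torque and lift alone.
- **Sliding it out:** I gripped the battery and slid it about 38 mm towards the nose at channel height. Wrist forces stayed under about 3 N, so it did not drag on the bar.
- **Setting it down:** I corrected the position from a wrist picture of the battery over the bay, then lowered it slowly. It met the floor at a TCP height of 42.4 mm, as predicted. The last wrist picture shows its top face within about 1–2 mm of where a flat, centred battery should be, with bay floor visible on two sides.
- **Everything else:** The arm ended about 160 mm up and clear of the dock. In the last top-camera picture the bystanders in view look undisturbed by eye, though the arm hides part of the table.

One disagreement: the camera estimates of the nut and drone position differed by 2–3 mm from where the gripper met the nut. I used an in-between position for the battery grasp. For the dock I relied on seeing the battery and bay in the same picture.

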